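# Load a thin-walled sleeve into a lever test stand and hold it under the sprung foot

## Task

Load the thin-walled aluminium sleeve into the lever test stand for its holding test: pick it from its rack with a gentle grip (more than 40 N on a side spoils it) and lay it in the stand's two V rests between the anvil and the pressure foot, without dropping it. Only once the sleeve is in and let go, flip the hook catch off the lever by pushing its thumb lever over to its stop, then pull the lever all the way to its stop, so that the foot presses the sleeve against the anvil. Finish while still holding the lever there, and leave the other things on the table alone.

Things in the scene. Friction and masses are not known exactly. Their poses are not given: they have to be found in the camera images.
- sleeve: The part under test: plain thin-walled aluminium tube, 32 mm outside diameter all along, 90 mm long, about 35 g, dark bore at both ends. Origin at its middle, on its axis; y runs along its length. Starts lying in rack_a, 45 mm up. Take it across its middle, between the rack's rests. A grip of over 40 N on a side spoils it; 20 to 30 N holds it well.
- rack_a: White plastic rack that holds the sleeve at the start, fixed; a second one like it holds the shaft. Foot 56 x 96 mm, 12 mm high, with two V rests 12 mm thick, centred 33 mm either side of the middle along y (54 mm clear between them). Origin under its middle; the sleeve lies along its y.
- stand: Horizontal lever test stand, fixed: grey base plate (x -115 to 75, y -235 to 215 mm, top at 30 mm); along it from -y to +y a carriage with a box-shaped force gauge and sprung foot, two V rests, and an anvil on a 122 mm high post. Origin on the table. Its y axis is the test axis, from foot to anvil; its -x side, towards the robot, carries lever and catch.
- nest (a point): Sleeve's place in the stand, on the test axis, 85 mm up: the sleeve's middle belongs here (12 mm off along y is fine: the foot pushes it home), lying along the stand's y. V rests centred 33 mm either side, 12 mm thick, tips 5 mm below the sleeve's axis. Plate below at 38 mm; guide rods 50 mm to each side, 53 mm high. Anvil face 57.5 mm away at +y, foot face as far at -y.
- foot: Sprung pressure foot: steel disc of 30 mm diameter on a 10 mm rod out of the force gauge; origin at the centre of its face, on the test axis. The lever drives it towards the anvil, 40 mm per rad; it pushes the sleeve against the anvil, then its spring gives (5 N at first, 18 N with the lever at its stop).
- lever (a joint): Lever angle, rad: 0 at rest, upright; grows as the knob is pulled towards the stand's +y (the anvil) and down; hard stop at 0.95. Its shaft runs along the stand's x. Sprung: goes back to 0 when let go; the pull at the knob grows from 2 N to about 9 N at the stop. With the hook catch shut it moves only 0.04 rad.
- lever_knob (a point): Centre of the black ball knob, 32 mm diameter, at the lever's top, 150 mm from the shaft: 250 mm above the table at rest, 187 mm at the stop. The arm below is a 12 mm round bar. Clear all round: take it from above, fingers closing along the stand's x, so that it can turn between them.
- lever_shaft (a point): Centre of the lever's turning, in the plane in which the knob swings, 100 mm above the table.
- catch (a joint): Hook catch angle, rad: 0 shut (hook over a pin on the lever), hard stop at 1.2, clear of the pin from about 0.1. Grows as the top of its thumb lever is pushed towards the stand's -y, away from the lever. Stays where it is left (friction, about 1 N at the peg).
- catch_peg (a point): Middle of the catch's thumb peg: level steel pin, 10 mm diameter, 48 mm long, along the stand's x, on top of the upright thumb lever, 65 mm above the pivot, 215 mm above the table when shut. At the stop it is 61 mm further to the stand's -y and 41 mm lower. Its outer 40 mm, towards the stand's -x, stands clear.
- catch_pivot (a point): The catch's pivot, 150 mm above the table; the catch turns here about a line along the stand's x.
- shaft: Bystander in the other rack: solid steel shaft, 32 mm diameter with a 18 mm stub at each end, 134 mm long in all, origin at its middle, y along its length. Not the part wanted.
- ring_gauge: Bystander: steel ring gauge, 64 mm diameter, 20 mm high, origin under its centre.
- caliper: Bystander: digital caliper lying flat, 230 mm long, origin at its underside near its middle.
- bush: Bystander: brass flanged bush standing on its 52 mm flange, 34 mm high, origin under its centre.
- driver: Bystander: screwdriver lying on the table, origin under its middle.
- brush: Bystander: cleaning brush lying on the table, origin under its middle.
- cleaner: Bystander: white plastic bottle, 56 mm diameter, 140 mm high, origin under its centre.

How it is judged (in metres and radians):
On the way, in this order (a step that is already met when the one before it is completed fails the run):
1. the sleeve lies in the two V rests between foot and anvil, let go and still, with the lever at rest (x of sleeve in the frame of nest between -0.004 and 0.004 m and z of sleeve in the frame of nest between -0.004 and 0.004 m and angle between the y axis of sleeve and the y axis of stand, either way round below 0.08 rad and y of sleeve in the frame of nest between -0.015 and 0.015 m and contact force between the fingers and sleeve below 0.2 N and linear speed of sleeve below 0.02 m/s and value of joint lever below 0.1 rad), for 0.2 s.
2. the hook catch is flipped clear while the lever is still at rest (value of joint catch above 0.7 rad and value of joint lever below 0.15 rad), for 0.1 s.
3. the lever is pulled to its stop with the foot bearing on the sleeve (value of joint lever above 0.85 rad and contact force between foot and sleeve above 8 N), for 0.2 s.
At the end, for the whole second after the job is handed in: The robot holds the lever within 0.1 rad of its stop with over 2 N; the catch is open over 0.7 rad; the sleeve lies in both V rests (axis within 4 mm and 0.08 rad of the test axis), not touched by the fingers, pressed by the foot against the anvil with over 8 N (all of step 3 and velocity of joint lever below 0.1 rad/s and value of joint catch above 0.7 rad and contact force between sleeve and stand above 8 N and contact force between the fingers and sleeve below 0.2 N and contact force between any of the fingers, the arm and lever above 2 N and x of sleeve in the frame of nest between -0.004 and 0.004 m and z of sleeve in the frame of nest between -0.004 and 0.004 m and angle between the y axis of sleeve and the y axis of stand, either way round below 0.08 rad); the arm keeps its last pose, push and grip.
It fails at once if the sleeve is squeezed with more than 40 N on a side (contact force between the fingers and sleeve above 80 N).
It fails at once if the sleeve is dropped on the table (height (world z) of sleeve below 0.03 m).
It fails at once if the lever is forced while its catch is shut (value of joint lever above 0.15 rad and value of joint catch below 0.25 rad).
It fails at once if another thing on the table is disturbed (distance of any of shaft, ring_gauge, caliper, bush, driver, brush, cleaner from where it was at the start of the episode above 0.03 m).
It also fails if it takes over 64 s, if anything falls off the work surface, if the arm or the gripper's body presses on something with over 40 N, if the wrist force passes 120 N, or if a joint passes its speed limit or range.

## Robot

A 6-joint arm with a two-finger parallel gripper is mounted at the origin on the work surface. World frame = base frame: x ahead of the robot, y to its left, z up, the work surface at z = 0. Lengths are in mm, angles in rad, forces in N, time in s.
With the tool pointing down it reaches from about 275 to 750 mm from the base axis. Payload 10.2 kg.
Tool frame: the origin (TCP) lies at the very end of the fingers, on their centre line; the grasp point (between the pads) lies 19 mm behind it (ctrl.tcp_to_grasp is the distance from the TCP to the grasp point, in mm); z points along the fingers, y is the direction in which the jaws open and shut (so a half turn about z gives the same grasp; the last joint's range is limited). The gripper opens to 85 mm and grips with 20 to 120 N. Pads are 22 mm wide; open, the fingers measure 114 mm over their backs; the gripper's body (76 mm by 85 mm) begins 54 mm behind the grasp point. The pads swing forward as they close: fully open they stand 13 mm farther back than shut.
Start: joints at [-1.477, 0.313, 1.498, -0, 1.331, -0.223], TCP at [163.539, -498.885, 231.294] pointing down, gripper open.
Joint ranges: [-2.94, 2.94], [-0.97, 2.17], [0.19, 2.56], [-1.23, 4.37], [0.02, 3.11], [-2.88, 2.88]. Speed limits (rad/s): [2.39, 2.39, 3.01, 3.14, 3.14, 3.14].

## Interface

Orientations are given as a unit quaternion [w, x, y, z].
In Python, from rig import ctrl, cams, job gives the robot as it stands. The module is installed in compiled form; this text tells all that it offers.
- The arm moves only by the tool drive_tool, never from a script. Its arguments are lists of equal length, an entry for each row: "gripper": the opening, from 0 (shut) to 1 (fully open); "dp": the shift along the tool's x, y, z normalised to -1 to 1, where 1 is 0.2 m, a list of three; "twist": the turn about the tool's z normalised to -1 to 1, where 1 is 90 degrees. In form: {"gripper": [gripper, ...], "dp": [[tx, ty, tz], ...], "twist": [twist, ...]}. A call has 1 to 20 rows; each row is the pose to reach, as a shift and turn from the pose commanded when the call began, along the tool's axes at that moment; what a row does not reach only later rows make up. A row lasts 1/10 s, in which the tool goes at most 50 mm and 8.59 degrees, less where a joint would pass 70% of its speed; a pose out of reach is approached as far as the arm can. A call with a number of a shift or a turn outside -1 to 1 is refused whole. A call with a gripper value outside its range is refused whole. The fingers move at their own pace and stop on an object; "newtons" is the grip in N (left out, the last holds). Time passes only in rows, so rows that repeat a pose let the fingers close. It gives the time, the measured TCP pose, the force and the opening at its end, in the units of the state.
- ctrl.sense(): the state, without advancing time (a new reading comes with each control period).
- cams.capture(name): name is "scene" or "top" or "wrist"; returns a dict with "pixels" (384x512x3 uint8, red, green, blue), "camera_matrix" (3x3 intrinsics, pixels), "k1" (the pictures are not rectified: a ray, as slopes to the right and down, at radius r is drawn at 1 + k1 r^2 times it, then the intrinsics apply), "xyz" and "orientation" of the camera in the world; the wrist camera has in their place "hand_eye" (4x4, takes a point from camera to tool coordinates, whose origin is the TCP and whose axes are the flange's). Camera axes: x right, y down, z forward; pixel columns grow to the right and rows downward; lengths in mm; the calibration is good to about 2 mm. A picture is of the moment at which its call begins: read the wrist's pose just before it. There is no depth.
- job.finish_job(): hands the job in, once; it reports no verdict.
The state is a dict: "time_s": time; "joints": joint angles; "dq": joint speeds; "tau": joint torques, N m; "eef_pos": TCP position; "ee_rot": TCP orientation; "force": force on the tool from outside, world axes, zero at the start; "wrist_torque": the same for the moment, N m; "grip_width": opening from 0.0 (shut) to 1.0 (fully open).
Only numpy, scipy, OpenCV 4.12 (cv2) and the standard library are available. Lean on these libraries where they do the work, as an engineer would, in place of code of your own. Each camera call takes 0.05 s, during which the arm holds its last target.

## Working session

There is one attempt and no reset: what is moved stays moved. The work goes in short steps, Python scripts to look and compute and a tool call to move; the robot and the scene stay as the last step left them, time stands still between calls to the robot, and variables do not carry over. Pictures are saved under pics/ and viewed, and the job is handed in when it is done.

Besides the shell and the picture viewer there is one more tool, called after "Emit:" as name([rows], argument=value, ...), one row to a line, values as JSON. drive_tool: Moves the arm, as the interface text tells. Scaled input: -1 to 1 covers 0.2 m each way for a shift and 90 degrees each way for a turn. Its arguments: {"type":"object","properties":{"gripper":{"type":"array","items":{"type":"number"}},"dp":{"type":"array","items":{"type":"array","items":{"type":"number"}}},"twist":{"type":"array","items":{"type":"number"}},"newtons":{"type":"number"}},"required":["gripper","dp","twist"]}

```bash
ls; mkdir -p pics
cat > h.py <<'E'
import numpy as np, cv2
from scipy.spatial.transform import Rotation as R
from rig import ctrl, cams, job
def q2m(q): return R.from_quat([q[1],q[2],q[3],q[0]]).as_matrix()
def snap(name,fn):
    s=ctrl.sense(); c=cams.capture(name)
    cv2.imwrite('pics/'+fn,cv2.cvtColor(c['pixels'],cv2.COLOR_RGB2BGR))
    K=np.array(c['camera_matrix'])
    if name=='wrist':
        H=np.array(c['hand_eye']); Rt=q2m(s['ee_rot']); 
        M=Rt@H[:3,:3]; t=Rt@H[:3,3]+np.array(s['eef_pos'])
    else:
        M=np.array(c['orientation']); M=q2m(M) if M.size==4 else M; t=np.array(c['xyz'])
    np.savez('pics/'+fn+'.npz',K=K,k1=c['k1'],M=M,t=t)
    return s
def ray(fn,uv):
    d=np.load('pics/'+fn+'.npz'); K=d['K'];k=float(d['k1'])
    p=np.array([(uv[0]-K[0,2])/K[0,0],(uv[1]-K[1,2])/K[1,1]]); q=p.copy()
    for _ in range(30): q=p/(1+k*(q@q))
    return d['t'], d['M']@np.array([q[0],q[1],1.])
def onz(fn,uv,z):
    t,r=ray(fn,uv); return t+r*(z-t[2])/r[2]
def proj(fn,P):
    d=np.load('pics/'+fn+'.npz'); c=d['M'].T@(np.array(P)-d['t']); q=c[:2]/c[2]
    q=q*(1+float(d['k1'])*(q@q)); return q*np.array([d['K'][0,0],d['K'][1,1]])+d['K'][:2,2]
def tri(l):
    A=np.zeros((3,3));b=np.zeros(3)
    for fn,uv in l:
        t,r=ray(fn,uv); r=r/np.linalg.norm(r); Q=np.eye(3)-np.outer(r,r); A+=Q;b+=Q@t
    return np.linalg.solve(A,b)
E
python3 - <<'E'
from h import *
for n in ('scene','top','wrist'):
    s=snap(n,n+'0.png'); d=np.load('pics/'+n+'0.png.npz'); print(n,d['t'].round(0),d['M'].round(2).tolist(),d['K'].round(0).tolist(),d['k1'])
print(s)
E
```

```text
pics
scene [1373.   83.  700.] [[-0.04, 0.54, -0.84], [1.0, 0.02, -0.03], [0.0, -0.84, -0.54]] [[380.0, 0.0, 258.0], [0.0, 380.0, 194.0], [0.0, 0.0, 1.0]] -0.0986119021383229
top [ 272.   79. 1466.] [[-0.09, -0.97, 0.22], [-1.0, 0.09, -0.02], [0.0, -0.22, -0.98]] [[419.0, 0.0, 259.0], [0.0, 419.0, 188.0], [0.0, 0.0, 1.0]] -0.10611171235111441
wrist [ 232. -477.  374.] [[0.31, -0.91, -0.27], [-0.95, -0.3, -0.09], [-0.0, 0.28, -0.96]] [[312.0, 0.0, 257.0], [0.0, 312.0, 191.0], [0.0, 0.0, 1.0]] -0.07234830252355691
{'time_s': 0.1, 'joints': array([-1.47742646e+00,  3.13411231e-01,  1.49835702e+00,  9.73330701e-06,
        1.33097015e+00, -2.23423142e-01]), 'dq': array([-0.00029767, -0.0045159 , -0.00123184,  0.00011757,  0.00118887,
       -0.00037846]), 'tau': array([ 2.38997331e-03, -4.12902761e+01, -2.60143518e+01, -2.15766408e-04,
        3.03092587e-03, -5.54559364e-06]), 'eef_pos': array([ 163.50662553, -498.65801777,  230.78504195]), 'ee_rot': array([-5.71352860e-04,  9.87481501e-01,  1.57733816e-01,  4.19423265e-05]), 'force': array([0.15440057, 0.20852042, 0.26960539]), 'wrist_torque': array([-0.06425114,  0.02001919,  0.02251202]), 'grip_width': 1.0025948860567664}
```

View pics/scene0.png

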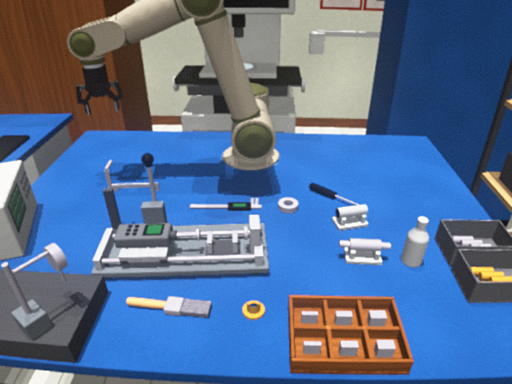

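View pics/top0.png

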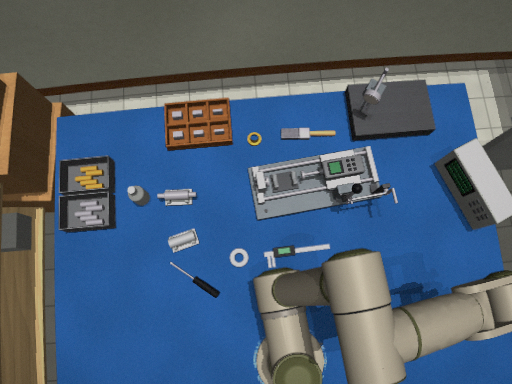

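View pics/wrist0.png

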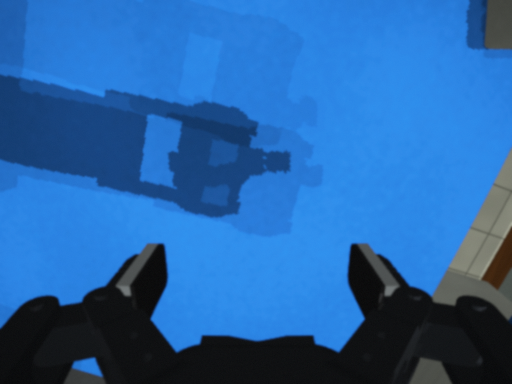

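The top view shows the sleeve in its rack at about (183,240), the shaft with stubs at (178,197), and the stand between (250,215) and (380,150) with its lever on the right. The scene view agrees, with the sleeve at (352,212). I'll enlarge these.

Run:
```python
from h import *
a=cv2.imread('pics/top0.png');
cv2.imwrite('pics/c1.png',cv2.resize(a[135:225,240:400],None,fx=5,fy=5,interpolation=cv2.INTER_CUBIC))
cv2.imwrite('pics/c2.png',cv2.resize(a[175:265,150:250],None,fx=6,fy=6,interpolation=cv2.INTER_CUBIC))
a=cv2.imread('pics/scene0.png');
cv2.imwrite('pics/c3.png',cv2.resize(a[145:280,90:280],None,fx=4,fy=4,interpolation=cv2.INTER_CUBIC))
print(onz('top0.png',(183,240),45),onz('scene0.png',(352,212),45))
print(tri([('top0.png',(183,240)),('scene0.png',(352,212))]))
```

```text
[431.14501929 322.860678    45.        ] [441.15215835 329.66964952  45.        ]
[432.46884575 327.9653414   38.53160242]
```

View pics/c1.png

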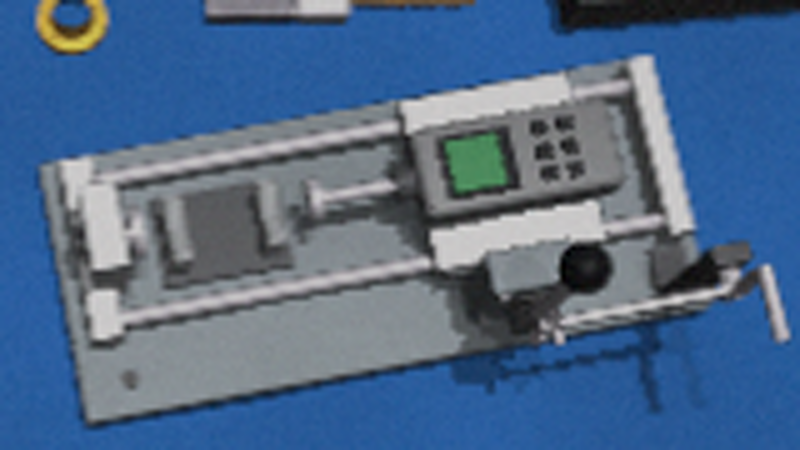

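View pics/c2.png

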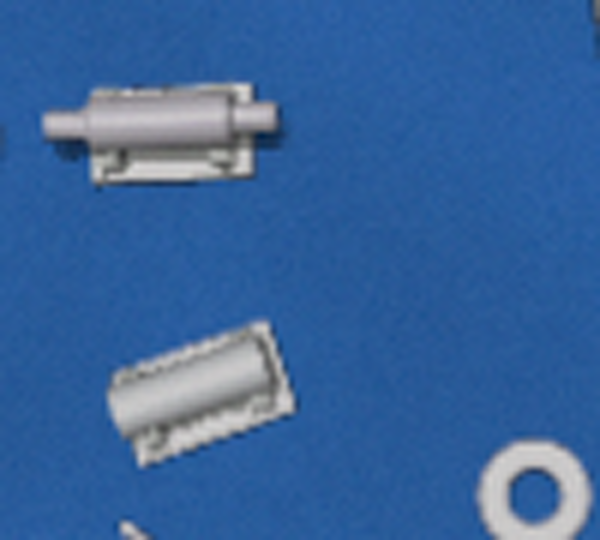

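View pics/c3.png

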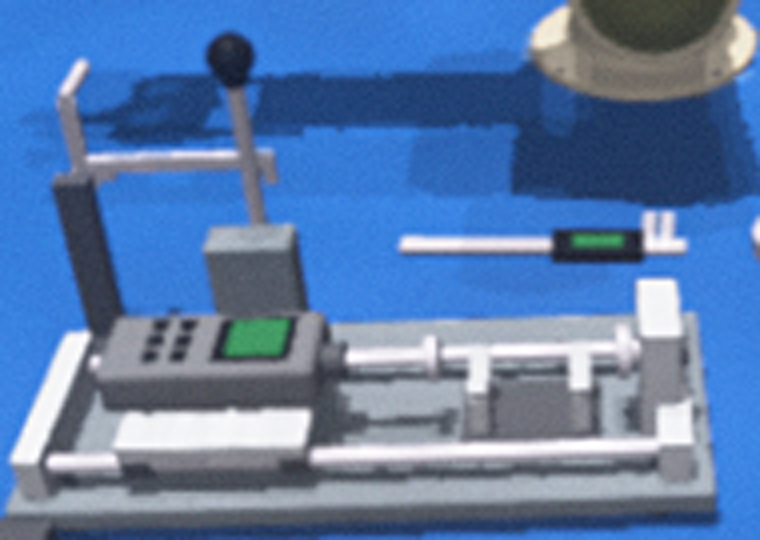

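Run:
```python
from h import *
f=lambda x,y:(240+x/5,135+y/5)
T='top0.png'
A=onz(T,f(42,165),30);B=onz(T,f(88,425),30);print(A,B,np.linalg.norm(A-B))
yd=(A-B)[:2]/np.linalg.norm((A-B)[:2]); print('stand yaw from edge',np.degrees(np.arctan2(yd[1],yd[0])))
k=tri([(T,f(585,265)),('scene0.png',(90+230/4,145+60/4))]);print('knob',k,onz(T,f(585,265),250))
print('foot',onz(T,f(312,195),85),'anvil',onz(T,f(140,230),85))
print('vrests',onz(T,f(176,230),80),onz(T,f(270,215),80))
g=lambda x,y:(90+x/4,145+y/4)
S='scene0.png'
print('foot s',onz(S,g(431,357),85),'anv',onz(S,g(625,350),85))
```

```text
[666.99852833  79.19844586  30.        ] [478.58948329  63.73416442  30.        ] 189.0426202030543
stand yaw from edge 4.692218283405113
knob [ 515.1323986  -237.7731674   246.79234796] [ 515.02098099 -239.04420428  250.        ]
foot [ 613.82605079 -102.26450657   85.        ] anvil [600.20175522  16.94181986  85.        ]
vrests [599.12898554  -7.69843895  80.        ] [603.69239386 -72.68359705  80.        ]
foot s [ 613.39185592 -100.49899745   85.        ] anv [600.78353827  23.98135914  85.        ]
```

Emit:
drive_tool([
  [0.1,-0.15,-0.2],
  [0.22,-0.3,-0.4],
  [0.35,-0.5,-0.55],
  [0.5,-0.7,-0.7],
  [0.62,-0.86,-0.75],
  [0.73,-1,-0.75],
], gripper=[1,1,1,1,1,1], twist=[0,0,0,0,0,0], newtons=25)

```text
time_s: 0.75
eef_pos: [240.2, -262.0, 382.8]
ee_rot: [0.001, 0.988, 0.157, 0.0]
force: [0.3, -0.0, -0.0]
grip_width: 1.001
```

Emit:
drive_tool([
  [0.13,-0.18,0],
  [0.25,-0.35,0],
  [0.4,-0.55,0],
  [0.52,-0.72,0],
  [0.64,-0.88,0],
  [0.73,-1,0],
], gripper=[1,1,1,1,1,1], twist=[0,0,0,0,0,0])

```text
time_s: 1.35
eef_pos: [316.4, -25.7, 381.4]
ee_rot: [0.0, 0.987, 0.158, 0.0]
force: [0.8, 0.2, -0.3]
grip_width: 0.998
```

Emit:
drive_tool([
  [0.13,-0.18,0],
  [0.25,-0.35,0],
  [0.4,-0.55,0],
  [0.52,-0.72,0],
  [0.64,-0.88,0],
  [0.73,-1,0],
], gripper=[1,1,1,1,1,1], twist=[0,0,0,0,0,0])

```text
time_s: 1.95
eef_pos: [392.9, 210.0, 380.9]
ee_rot: [-0.0, 0.987, 0.159, -0.0]
force: [0.6, -0.4, 0.4]
grip_width: 1.0
```

Emit:
drive_tool([
  [0.13,-0.18,0],
  [0.25,-0.35,0],
  [0.36,-0.5,0],
  [0.36,-0.5,0],
  [0.36,-0.5,0],
  [0.36,-0.5,0],
  [0.36,-0.5,0],
  [0.36,-0.5,0],
  [0.36,-0.5,0],
  [0.36,-0.5,0],
  [0.36,-0.5,0],
  [0.36,-0.5,0],
], gripper=[1,1,1,1,1,1,1,1,1,1,1,1], twist=[-0.1,-0.2,-0.3,-0.4,-0.49,-0.58,-0.67,-0.76,-0.85,-0.95,-0.95,-0.95])

```text
time_s: 3.15
eef_pos: [430.1, 325.1, 381.1]
ee_rot: [-0.0, 0.62, 0.785, -0.0]
force: [-0.1, -0.0, 0.4]
grip_width: 1.0
```

Run:
```python
from h import *
snap('wrist','w1.png')
snap('top','t1.png')
print(ctrl.sense())
```

```text
{'time_s': 3.25, 'joints': array([4.29976804e-01, 2.94493901e-01, 1.14036594e+00, 3.40561590e-05,
       1.70683370e+00, 1.94561146e-01]), 'dq': array([ 0.00112998,  0.0009799 , -0.00027039, -0.0009063 , -0.00025556,
       -0.01242163]), 'tau': array([-2.06355449e-03, -4.18596554e+01, -2.75104970e+01, -2.03854624e-04,
        9.33402625e-04,  1.30819270e-02]), 'eef_pos': array([430.07928434, 325.18705837, 381.23326255]), 'ee_rot': array([-3.80032595e-05,  6.19172153e-01,  7.85255272e-01, -3.72143322e-05]), 'force': array([-0.31941031, -0.02979896,  0.47842569]), 'wrist_torque': array([ 0.02526579,  0.00334513, -0.03116807]), 'grip_width': 1.0016907819997867}
```

View pics/w1.png

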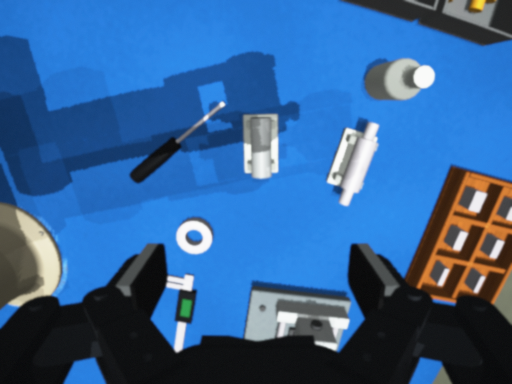

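Run:
```python
from h import *
a=cv2.imread('pics/w1.png')
cv2.imwrite('pics/c4.png',cv2.resize(a[100:200,200:320],None,fx=6,fy=6,interpolation=cv2.INTER_CUBIC))
for uv in [(262,118),(262,178),(262,147)]: print(onz('w1.png',uv,50),)
print(np.load('pics/w1.png.npz')['t'],np.load('pics/w1.png.npz')['M'].round(2))
print(proj('w1.png',(430,325,45)))
```

```text
[426.33465192 370.58164281  50.        ]
[448.05730963 281.01840861  50.        ]
[436.56218867 328.39176679  50.        ]
[413.23580324 395.17437204 524.11181838] [[ 0.97  0.22  0.07]
 [ 0.23 -0.93 -0.28]
 [-0.    0.28 -0.96]]
[257.30014542 147.66858597]
```

View pics/c4.png

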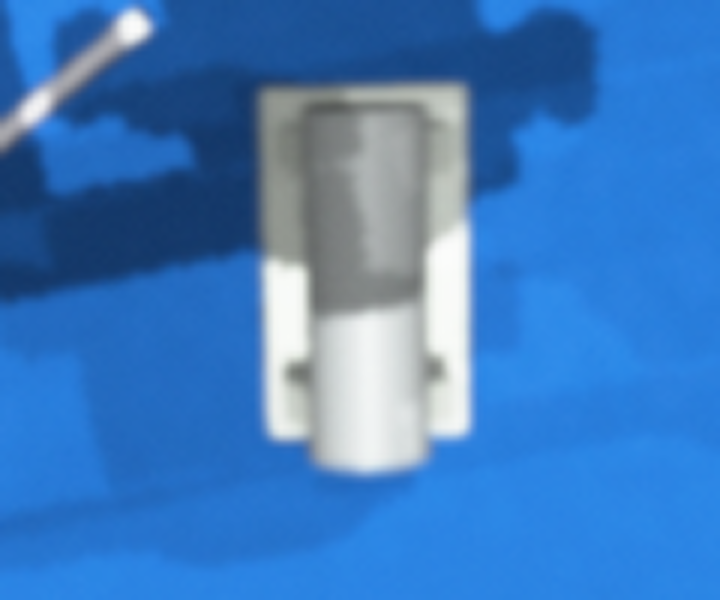

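Run:
```python
from h import *
f=lambda x,y:(200+x/6,100+y/6)
W='w1.png'
for z in (45,61):
  a=onz(W,f(364.5,110),z);b=onz(W,f(371,470),z);print(z,a,b,np.linalg.norm(a-b),(a+b)/2,np.degrees(np.arctan2(-(a-b)[0],(a-b)[1])))
for l,r,y in((306,423,150),(309,425,250),(312,427,350),(313,429,430)):
  print(np.linalg.norm(onz(W,f(l,y),45)-onz(W,f(r,y),45)),onz(W,f((l+r)/2,y),45))
# top view / scene
g=lambda x,y:(150+x/6,175+y/6)
print(onz('top0.png',g(192,385),57))
# rack corners
for c in((258,85),(470,85),(470,440),(268,440)): print(onz(W,f(*c),12))
```

```text
45 [424.75804968 369.40582364  45.        ] [448.29599087 279.22417319  45.        ] 93.20281515830463 [436.52702027 324.31499841  45.        ] 14.628186454939044
61 [424.3732628  370.26636758  61.        ] [447.12515145 283.0963448   61.        ] 90.09029531363535 [435.74920712 326.68135619  61.        ] 14.628186454939009
29.522811636711342 [427.08403129 359.76481917  45.        ]
29.674367654488297 [433.62720769 335.37760471  45.        ]
29.842455007653573 [440.35111624 310.33011279  45.        ]
30.46205294934522 [445.74359601 289.74578678  45.        ]
[432.9059249  324.02073779  57.        ]
[396.30169752 367.43794541  12.        ]
[451.45182716 380.59805144  12.        ]
[475.73956854 286.14727995  12.        ]
[420.49460924 272.97689324  12.        ]
```

Emit:
drive_tool([
  [0,0.03,0.2],
  [0,0.03,0.45],
  [0,0.03,0.7],
  [0,0.03,0.9],
  [0,0.03,0.9],
], gripper=[1,1,1,1,1], twist=[-0.01,-0.01,-0.01,-0.01,-0.01])

```text
time_s: 3.75
eef_pos: [433.8, 325.5, 196.7]
ee_rot: [-0.002, 0.613, 0.79, -0.004]
force: [0.7, -0.2, 1.1]
grip_width: 1.004
```

Run:
```python
from h import *
s=snap('wrist','w2.png'); print(s['eef_pos'],s['ee_rot'])
print(proj('w2.png',(436,326.5,45)))
```

```text
[433.79883508 325.54495859 196.68776867] [-0.0022745   0.6125969   0.79038021 -0.00435779]
[261.31342689 175.3845436 ]
```

View pics/w2.png

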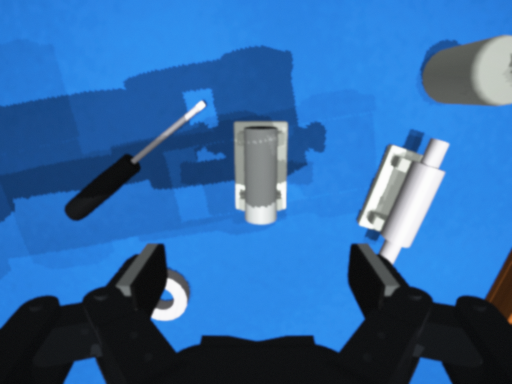

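Emit:
drive_tool([
  [0,0,0.15],
  [0,0,0.35],
  [0,0,0.5],
  [0,0,0.6],
  [0,0,0.65],
  [0,0,0.65],
  [0,0,0.65],
], gripper=[1,1,1,1,1,1,1], twist=[0,0,0,0,0,0,0])

```text
time_s: 4.5
eef_pos: [437.1, 327.1, 73.3]
ee_rot: [0.001, 0.612, 0.791, 0.001]
force: [0.3, 0.4, -0.2]
grip_width: 0.995
```

Run:
```python
from h import *
s=snap('wrist','w3.png'); print(s['eef_pos'],s['ee_rot'])
print(proj('w3.png',(436,326.5,45)), proj('w3.png',s['eef_pos']))
```

```text
[437.07806193 327.13974601  73.27454621] [7.38312159e-04 6.11978054e-01 7.90873116e-01 1.42476592e-03]
[255.32549525 226.0482343 ] [257.56596079 247.17657816]
```

View pics/w3.png

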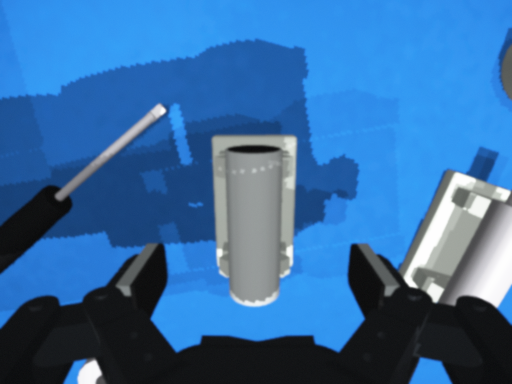

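Emit:
drive_tool([
  [0,-0.006,0.1],
  [0,-0.006,0.2],
  [0,-0.006,0.235],
  [0,-0.006,0.235],
  [0,-0.006,0.235],
  [0,-0.006,0.235],
  [0,-0.006,0.235],
  [0,-0.006,0.235],
], gripper=[1,1,1,0.7,0.6,0.5,0.48,0.48], twist=[0,0,0,0,0,0,0,0], newtons=25)

```text
time_s: 5.35
eef_pos: [435.0, 326.4, 24.8]
ee_rot: [0.0, 0.612, 0.791, 0.0]
force: [-0.6, -0.8, 0.6]
grip_width: 0.479
```

Run:
```python
from h import *
s=snap('wrist','w4.png'); print(s['eef_pos'],s['ee_rot'],s['grip_width'],s['force'])
```

```text
[434.99432742 326.35905979  24.77492219] [1.80827760e-04 6.11884612e-01 7.90946941e-01 3.55859582e-04] 0.4794386317822057 [-0.64682281 -0.80076805  0.62618858]
```

View pics/w4.png

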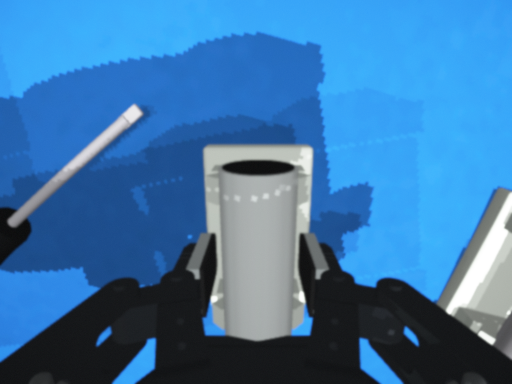

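The sleeve is centred between the pads, with gaps at columns 215 and 302. I'll close gently.

Emit:
drive_tool([
  [0,0,0],
  [0,0,0],
  [0,0,0],
  [0,0,0],
  [0,0,0],
  [0,0,0],
  [0,0,0],
], gripper=[0.44,0.4,0.36,0.32,0.3,0.3,0.3], twist=[0,0,0,0,0,0,0], newtons=25)

```text
time_s: 6.1
eef_pos: [435.2, 326.4, 24.5]
ee_rot: [0.0, 0.612, 0.791, 0.001]
force: [3.9, 0.7, 2.3]
grip_width: 0.366
```

Emit:
drive_tool([
  [0,0,-0.05],
  [0,0,-0.15],
  [0,0,-0.3],
  [0,0,-0.5],
  [0,0,-0.7],
  [0,0,-0.88],
  [0,0,-1],
  [0,0,-1],
], gripper=[0.3,0.3,0.3,0.3,0.3,0.3,0.3,0.3], twist=[0,0,0,0,0,0,0,0])

```text
time_s: 6.9
eef_pos: [435.1, 326.6, 227.9]
ee_rot: [0.001, 0.612, 0.791, 0.002]
force: [-0.1, 0.5, -0.7]
grip_width: 0.366
```

Run:
```python
from h import *
s=snap('wrist','w5.png'); print(s['eef_pos'],s['ee_rot'],s['grip_width'],s['force'])
```

```text
[435.10528321 326.62419496 227.88044984] [0.00106714 0.61177993 0.7910244  0.00214069] 0.3655302283116187 [-0.05384894  0.45241787 -0.71342515]
```

View pics/w5.png

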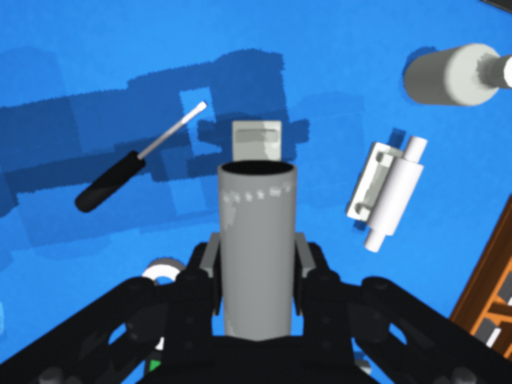

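Run:
```python
from h import *
s=ctrl.sense(); Rt=q2m(s['ee_rot'])
for uv,dz in (((258,173),35),((258,159),3)):
  p=onz('w5.png',uv,s['eef_pos'][2]+dz); print(Rt.T@(p-s['eef_pos']))
Rz=Rt[:,1]; print(np.degrees(np.arctan2(Rz[1],Rz[0])))
a=cv2.imread('pics/w5.png'); cv2.imwrite('pics/c5.png',cv2.resize(a[140:360,190:330],None,fx=2.7,fy=2.7,interpolation=cv2.INTER_CUBIC))
```

```text
[ 46.31487657   0.68353299 -34.98511843]
[45.49180617  0.8799279  -2.98510492]
14.560883872758877
```

View pics/c5.png

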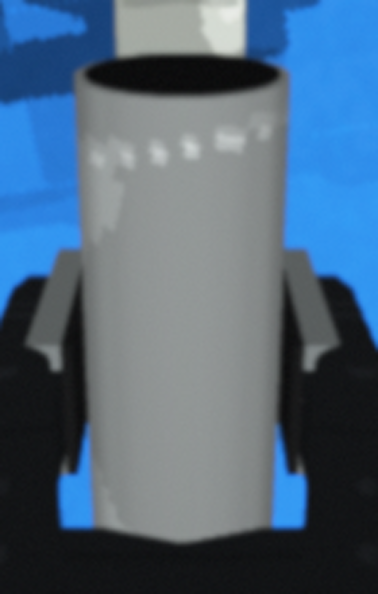

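Emit:
drive_tool([
  [-0.1,0,-0.1],
  [-0.25,0,-0.2],
  [-0.45,0.05,-0.35],
  [-0.65,0.1,-0.5],
  [-0.85,0.1,-0.6],
  [-1,0.1,-0.6],
], gripper=[0.3,0.3,0.3,0.3,0.3,0.3], twist=[0,0,0,0,0,0])

```text
time_s: 7.55
eef_pos: [505.0, 135.6, 345.5]
ee_rot: [0.001, 0.612, 0.791, 0.0]
force: [0.3, 0.5, -1.1]
grip_width: 0.365
```

Emit:
drive_tool([
  [-0.2,0,0],
  [-0.4,0,0],
  [-0.6,0.05,0],
  [-0.8,0.1,0],
  [-0.95,0.1,0],
  [-1,0.1,0],
], gripper=[0.3,0.3,0.3,0.3,0.3,0.3], twist=[0,0,0,0,0,0])

```text
time_s: 8.15
eef_pos: [573.9, -53.3, 341.9]
ee_rot: [-0.002, 0.613, 0.79, -0.001]
force: [-0.1, 0.1, -0.8]
grip_width: 0.369
```

Emit:
drive_tool([
  [-0.15,0.02,0],
  [-0.3,0.05,0],
  [-0.42,0.08,0],
  [-0.48,0.085,0],
  [-0.48,0.085,0],
  [-0.48,0.085,0],
], gripper=[0.3,0.3,0.3,0.3,0.3,0.3], twist=[0.03,0.06,0.1,0.107,0.107,0.107])

```text
time_s: 8.75
eef_pos: [614.2, -138.4, 344.2]
ee_rot: [-0.0, 0.675, 0.737, 0.0]
force: [0.5, 0.4, 0.0]
grip_width: 0.367
```

Run:
```python
from h import *
s=snap('wrist','w6.png'); print(s['eef_pos'],s['ee_rot'],s['grip_width'],s['force'])
a=cv2.imread('pics/w6.png'); cv2.imwrite('pics/c6.png',cv2.resize(a[0:300,100:500],None,fx=2,fy=2,interpolation=cv2.INTER_CUBIC))
```

```text
[ 614.23214864 -138.38476511  344.1593831 ] [-4.55433479e-04  6.75404092e-01  7.37447696e-01  1.96626876e-05] 0.36724468789840625 [0.52482803 0.37188716 0.04314174]
```

View pics/c6.png

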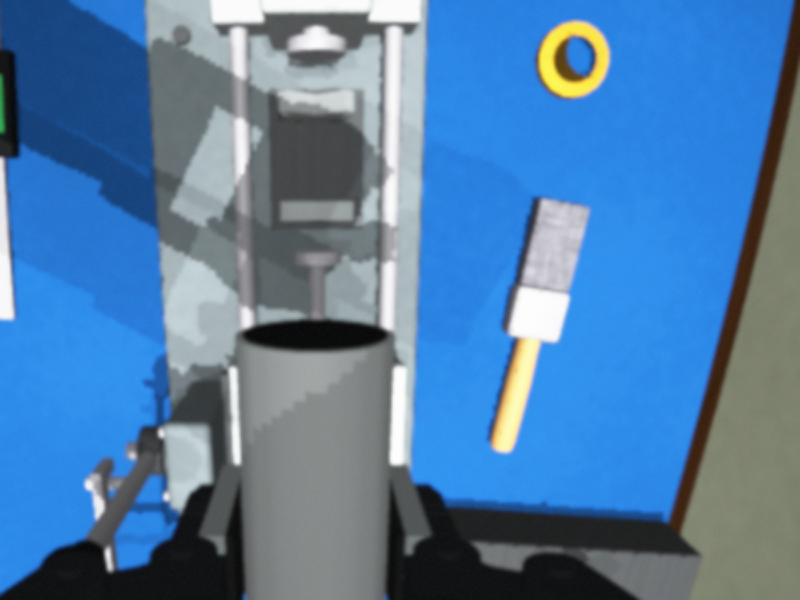

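Run:
```python
from h import *
a=cv2.imread('pics/w6.png'); W='w6.png'
cv2.imwrite('pics/c7.png',cv2.resize(a[0:170,205:315],None,fx=5,fy=5,interpolation=cv2.INTER_CUBIC)[:,:])
cv2.imwrite('pics/c7.png',cv2.resize(a[0:150,190:330],None,fx=4,fy=4,interpolation=cv2.INTER_CUBIC))
```

```text
(no output)
```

View pics/c7.png

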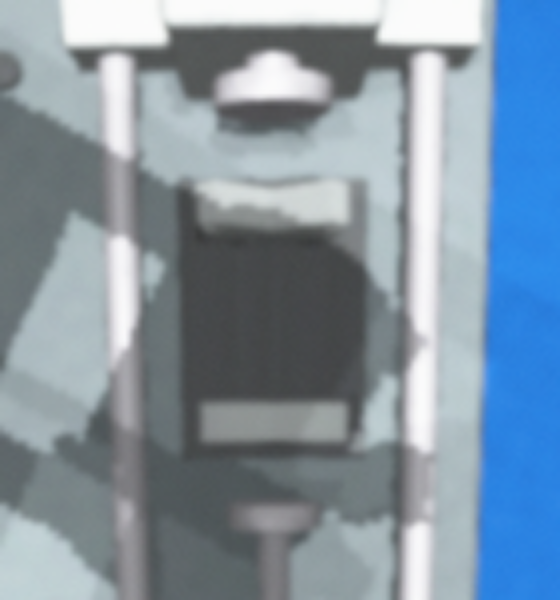

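Run:
```python
from h import *
W='w6.png'; f=lambda x,y:(190+x/4,y/4)
P=lambda n,x,y,z:print(n,onz(W,f(x,y),z).round(1)) or onz(W,f(x,y),z)[:2]
for z in (48,53):
  l1=P('l',118,70,z);l2=P('l',133,560,z);r1=P('r',426.5,70,z);r2=P('r',416,560,z)
  for d in(l1-l2,r1-r2):print(np.degrees(np.arctan2(-d[0],d[1])))
  m1=(l1+r1)/2;m2=(l2+r2)/2; d=m1-m2; yaw=np.arctan2(-d[0],d[1]); 
  ex=np.array([np.cos(yaw),np.sin(yaw)]);ey=np.array([-ex[1],ex[0]])
  print('yaw',np.degrees(yaw),'sep',(r1-l1)@ex,(r2-l2)@ex,'mid xoff',m1@ex,m2@ex)
for n,x,y,z in(('far rest',273,205,80),('near rest',275.5,422,80),('far V low',273,205,65),('near V low',275.5,422,65),('foot top',274,505,100),('foot',274,515,85),('anvil',273.5,92,85),('anvil',273.5,100,100)):
  p=P(n,x,y,z); print('   ',p@ex,p@ey)
s=ctrl.sense();Rt=q2m(s['ee_rot']);print(np.degrees(np.arctan2(Rt[1,1],Rt[0,1])), s['eef_pos'][:2]@ex, s['eef_pos'][:2]@ey)
```

```text
l [550.3  32.2  48. ]
l [ 564.9 -125.6   48. ]
r [649.4  40.9  48. ]
r [ 664. -117.   48.]
5.309094324411383
5.315041086309807
yaw 5.31206763776259 sep 99.45987015063429 99.47632458812699 mid xoff 600.6273876454924 600.6273876454924
l [550.9  31.1  53. ]
l [ 565.4 -125.    53. ]
r [648.9  39.7  53. ]
r [ 663.4 -116.4   53. ]
5.309094324411371
5.31504108630981
yaw 5.312067637762626 sep 98.32757773779721 98.34384485114906 mid xoff 600.6101091180786 600.6101091180786
far rest [604.   -9.4  80. ]
    600.548990318152 -65.28421634735263
near rest [610.5 -73.8  80. ]
    601.026437917255 -130.0257159201665
far V low [603.9  -7.3  65. ]
    600.6020115152321 -63.167391741854175
near V low [610.6 -74.1  65. ]
    601.0970469532201 -130.29378772175636
foot top [612.1 -98.2 100. ]
    600.3669360510459 -154.40181801690144
foot [ 612.5 -102.5   85. ]
    600.4012663285971 -158.77711038866246
anvil [601.4  21.6  85. ]
    600.8363822386569 -34.186789422530794
anvil [601.9  16.2 100. ]
    600.7615141485707 -39.63082732986952
5.038453029064532 598.7974565902609 -194.46172601462177
```

Emit:
drive_tool([
  [0.15,0.005,0],
  [0.3,0.005,0.1],
  [0.42,0.005,0.25],
  [0.48,0.005,0.45],
  [0.48,0.005,0.65],
  [0.48,0.005,0.85],
  [0.48,0.005,0.95],
  [0.48,0.005,1],
  [0.48,0.005,1],
], gripper=[0.3,0.3,0.3,0.3,0.3,0.3,0.3,0.3,0.3], twist=[-0.003,-0.003,-0.003,-0.003,-0.003,-0.003,-0.003,-0.003,-0.003])

```text
time_s: 9.7
eef_pos: [606.8, -43.0, 144.0]
ee_rot: [-0.001, 0.674, 0.739, -0.0]
force: [-0.5, -0.0, 0.2]
grip_width: 0.365
```

Run:
```python
from h import *
s=snap('wrist','w7.png'); print(s['eef_pos'],s['ee_rot'],s['grip_width'],s['force'])
snap('scene','s7.png')
yaw=np.radians(5.312);ex=np.array([np.cos(yaw),np.sin(yaw)]);ey=np.array([-ex[1],ex[0]])
print(s['eef_pos'][:2]@ex,s['eef_pos'][:2]@ey)
a=cv2.imread('pics/s7.png'); cv2.imwrite('pics/c8.png',cv2.resize(a[120:280,90:280],None,fx=3.5,fy=3.5,interpolation=cv2.INTER_CUBIC))
```

```text
[606.84048818 -42.98591589 143.98438763] [-5.42085942e-04  6.73942101e-01  7.38783930e-01 -2.34286185e-04] 0.3648052631390295 [-0.52063186 -0.02680231  0.22285816]
600.2547100419516 -98.98206972798681
```

View pics/w7.png

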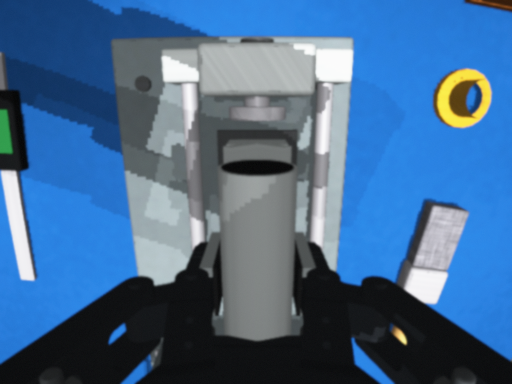

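View pics/c8.png

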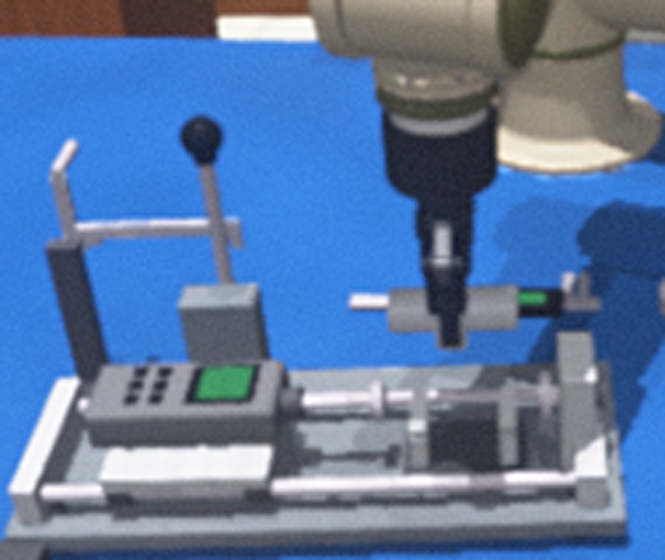

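The sleeve (columns 221–295) lines up with the V rest (221–295) and the anvil button (231–285). I'll lower it.

Emit:
drive_tool([
  [0,-0.002,0.1],
  [0,-0.002,0.2],
  [0,-0.002,0.3],
  [0,-0.002,0.36],
  [0,-0.002,0.38],
  [0,-0.002,0.38],
], gripper=[0.3,0.3,0.3,0.3,0.3,0.3], twist=[0,0,0,0,0,0])

```text
time_s: 10.4
eef_pos: [607.3, -43.9, 68.9]
ee_rot: [0.0, 0.674, 0.738, 0.0]
force: [-0.6, -0.2, -0.3]
grip_width: 0.367
```

Emit:
drive_tool([
  [0,0,0.01],
  [0,0,0.015],
  [0,0,0.015],
], gripper=[0.3,0.3,0.3], twist=[0,0,0])

```text
time_s: 10.7
eef_pos: [607.1, -43.9, 65.7]
ee_rot: [0.0, 0.674, 0.738, 0.0]
force: [0.3, 0.4, 0.1]
grip_width: 0.368
```

Run:
```python
from h import *
s=snap('wrist','w8.png'); print(s['eef_pos'],s['ee_rot'],s['grip_width'],s['force'],s['wrist_torque'])
snap('scene','s8.png')
a=cv2.imread('pics/s8.png'); cv2.imwrite('pics/c9.png',cv2.resize(a[180:280,150:280],None,fx=6,fy=6,interpolation=cv2.INTER_CUBIC))
```

```text
[607.08382916 -43.86553454  65.6962587 ] [2.86976621e-04 6.74357375e-01 7.38405058e-01 1.34216886e-04] 0.3682782397921969 [0.32422867 0.38281217 0.06129198] [-0.0594572   0.03059328  0.00347031]
```

View pics/w8.png

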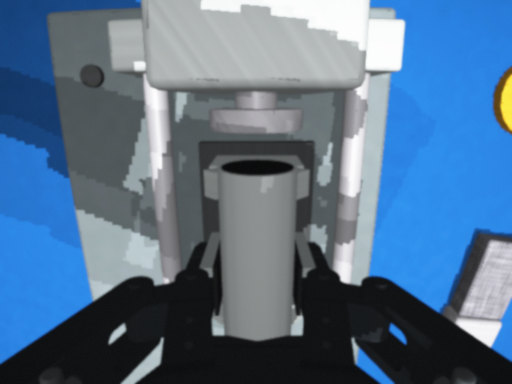

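View pics/c9.png

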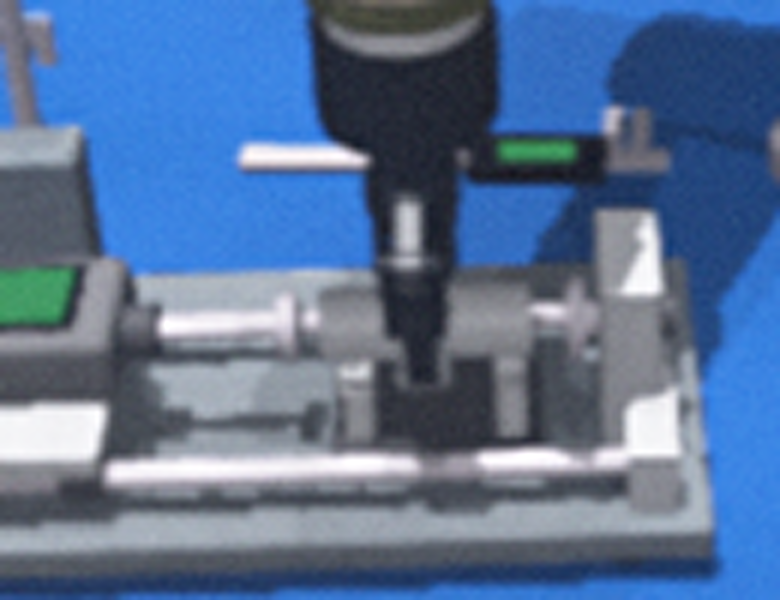

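Emit:
drive_tool([
  [0.008,0.001,0],
  [0.012,0.002,0.004],
  [0.012,0.002,0.008],
  [0.012,0.002,0.008],
], gripper=[0.3,0.3,0.3,0.3], twist=[0,0,0,0])

```text
time_s: 11.2
eef_pos: [607.1, -41.6, 65.0]
ee_rot: [0.0, 0.674, 0.738, -0.0]
force: [-5.3, -0.9, 10.0]
grip_width: 0.368
```

Emit:
drive_tool([
  [0,-0.003,-0.002],
  [0,-0.004,-0.002],
  [0,-0.004,-0.002],
], gripper=[0.3,0.3,0.3], twist=[0,0,0])

```text
time_s: 11.5
eef_pos: [606.5, -41.5, 64.5]
ee_rot: [0.0, 0.674, 0.738, 0.0]
force: [-0.5, -0.6, 4.4]
grip_width: 0.368
```

Emit:
drive_tool([
  [0,0,0],
  [0,0,0],
  [0,0,0],
  [0,0,0],
  [0,0,0],
  [0,0,0],
  [0,0,0],
], gripper=[0.4,0.45,0.5,0.55,0.6,0.65,0.7], twist=[0,0,0,0,0,0,0])

```text
time_s: 12.2
eef_pos: [606.3, -41.4, 64.1]
ee_rot: [-0.0, 0.674, 0.738, 0.0]
force: [-0.1, -0.3, 0.4]
grip_width: 0.701
```

Emit:
drive_tool([
  [0,0,-0.05],
  [0,0,-0.15],
  [0,0,-0.3],
  [0,0,-0.5],
  [0,0,-0.7],
  [0,0,-0.9],
  [0,0,-1],
  [0,0,-1],
  [0,0,-1],
], gripper=[0.7,0.7,0.7,0.7,0.7,0.7,0.7,0.7,0.7], twist=[0,0,0,0,0,0,0,0,0])

```text
time_s: 13.1
eef_pos: [606.1, -41.4, 264.0]
ee_rot: [-0.0, 0.674, 0.738, -0.0]
force: [0.2, -0.3, -1.0]
grip_width: 0.698
```

Run:
```python
from h import *
s=snap('wrist','w9.png'); print(s['eef_pos'],s['ee_rot'],s['grip_width'],s['force'],s['joints'])
snap('scene','s9.png'); snap('top','t9.png')
a=cv2.imread('pics/s9.png'); cv2.imwrite('pics/c10.png',cv2.resize(a[145:280,90:280],None,fx=4,fy=4,interpolation=cv2.INTER_CUBIC))
```

```text
[606.09969885 -41.38250597 263.99953631] [-2.69000098e-05  6.74353191e-01  7.38408947e-01 -2.05934902e-05] 0.6983915524475047 [ 0.23639391 -0.33504484 -0.95241672] [-2.60791851e-01  4.81467363e-01  1.17025336e+00 -1.17743279e-05
  1.48993866e+00 -3.51410421e-01]
```

View pics/w9.png

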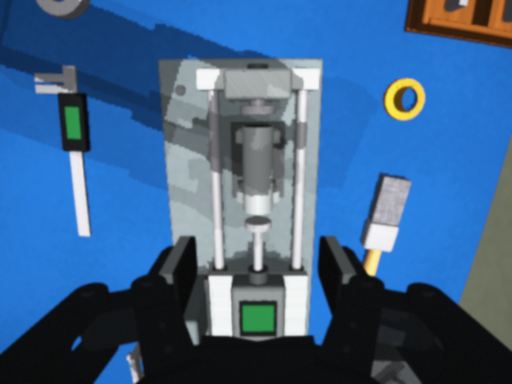

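View pics/c10.png

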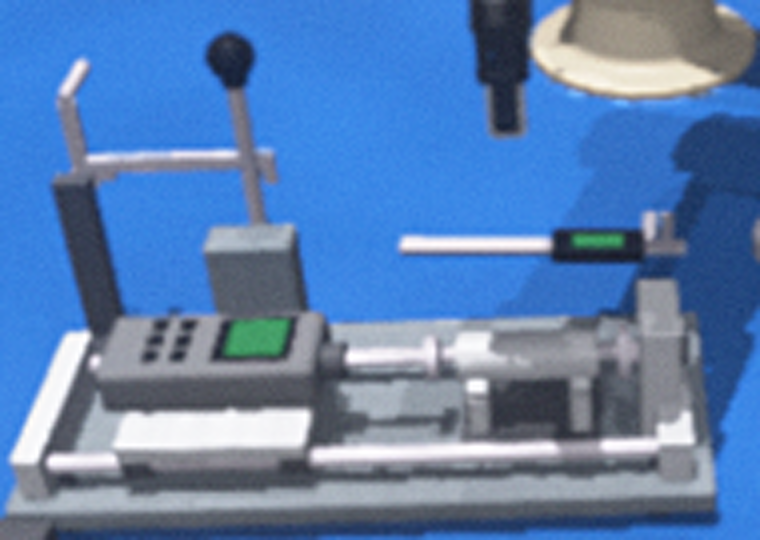

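The sleeve lies in both rests, with its axis central between the rods in the wrist view and touching neither foot nor anvil. Next I'll locate the catch peg and knob.

Run:
```python
from h import *
T='top0.png';S='s9.png'
f=lambda x,y:(240+x/5,135+y/5); g=lambda x,y:(90+x/4,145+y/4)
yaw=np.radians(5.312);ex=np.array([np.cos(yaw),np.sin(yaw)]);ey=np.array([-ex[1],ex[0]])
o=np.array([599.9,-97.5])
for n,a,b,z in(('peg+',(767,268),(66,98),215),('peg-',(783,338),(83,64),215),('knob',(585,265),(230,60),250)):
  for p in(tri([(T,f(*a)),(S,g(*b))]),onz(T,f(*a),z),onz(S,g(*b),z)): print(n,p.round(1),'stand xy rel nest',(p[:2]@ex-o[0]).round(1),(p[:2]@ey-o[1]).round(1))
```

```text
peg+ [ 508.9 -359.2  213.4] stand xy rel nest -126.4 -307.3
peg+ [ 509.6 -361.7  215. ] stand xy rel nest -126.0 -309.9
peg+ [ 513. -354.  215.] stand xy rel nest -121.9 -302.5
peg- [ 464.4 -362.5  215.3] stand xy rel nest -171.1 -306.5
peg- [ 465.  -364.7  215. ] stand xy rel nest -170.6 -308.6
peg- [ 464.6 -360.4  215. ] stand xy rel nest -170.6 -304.3
knob [ 515.1 -237.8  246.8] stand xy rel nest -109.0 -186.9
knob [ 515. -239.  250.] stand xy rel nest -109.2 -188.2
knob [ 521.9 -233.2  250. ] stand xy rel nest -101.8 -183.0
```

Emit:
drive_tool([
  [-0.05,0,-0.2],
  [-0.15,-0.05,-0.4],
  [-0.3,-0.1,-0.55],
  [-0.5,-0.15,-0.6],
  [-0.7,-0.2,-0.6],
  [-0.85,-0.2,-0.6],
  [-0.85,-0.2,-0.6],
], gripper=[0.4,0,0,0,0,0,0], twist=[0,0,0,0,0,0,0])

```text
time_s: 13.95
eef_pos: [581.4, -217.9, 381.9]
ee_rot: [-0.001, 0.676, 0.737, -0.001]
force: [-0.2, 0.1, -0.3]
grip_width: 0.001
```

Emit:
drive_tool([
  [-0.2,-0.1,0],
  [-0.4,-0.2,0],
  [-0.6,-0.3,0],
  [-0.8,-0.42,0],
  [-0.85,-0.45,0],
  [-0.85,-0.45,0],
], gripper=[0,0,0,0,0,0], twist=[0,0,0,0,0,0])

```text
time_s: 14.55
eef_pos: [507.1, -392.6, 383.0]
ee_rot: [-0.001, 0.675, 0.738, 0.0]
force: [1.0, 0.6, -0.6]
grip_width: 0.003
```

Run:
```python
from h import *
s=snap('wrist','w10.png'); print(s['eef_pos'],s['ee_rot'],s['grip_width'],s['force'],s['joints'])
a=cv2.imread('pics/w10.png'); cv2.imwrite('pics/c11.png',cv2.resize(a[0:290,120:460],None,fx=2.3,fy=2,interpolation=cv2.INTER_CUBIC)); cv2.imwrite('pics/c11.png',cv2.resize(a[0:290,60:430],None,fx=2,fy=2,interpolation=cv2.INTER_CUBIC))
```

```text
[ 507.11545643 -392.61875673  383.03704121] [-8.87926657e-04  6.75107883e-01  7.37718461e-01  1.73800897e-04] 0.0025792027410831407 [ 1.03150732  0.6154997  -0.58900889] [-8.41238753e-01  5.71992314e-01  7.29921548e-01  1.74707456e-04
  1.84148049e+00 -9.29765906e-01]
```

View pics/c11.png

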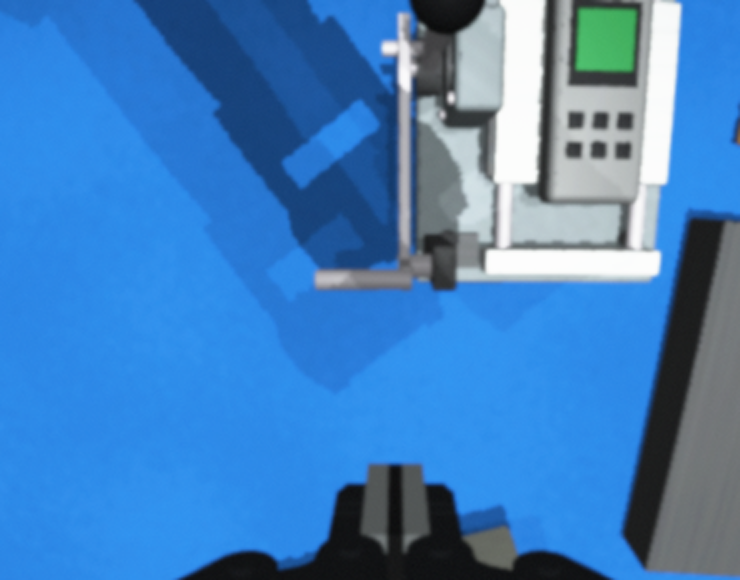

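Run:
```python
from h import *
W='w10.png'; f=lambda x,y:(60+x/2,y/2)
yaw=np.radians(5.312);ex=np.array([np.cos(yaw),np.sin(yaw)]);ey=np.array([-ex[1],ex[0]])
o=np.array([599.9,-97.5])
for n,a,z in(('peg-',(316,280),215),('peg+',(410,280),215),('knob',(448,-3),250),('bar',(404,150),160)):
  p=onz(W,f(*a),z); print(n,p.round(1),(p[:2]@ex-o[0]).round(1),(p[:2]@ey-o[1]).round(1))
s=ctrl.sense()['eef_pos'][:2];print(s@ex-o[0],s@ey-o[1])
```

```text
peg- [ 465. -363.  215.] -170.5 -307.0
peg+ [ 511.7 -359.   215. ] -123.7 -307.3
knob [ 515.  -239.9  250. ] -109.3 -189.1
bar [ 503.5 -293.8  160. ] -125.8 -241.6
-130.3656853020555 -339.0632111435756
```

Emit:
drive_tool([
  [0.15,-0.05,0],
  [0.3,-0.11,0.05],
  [0.32,-0.11,0.25],
  [0.32,-0.11,0.5],
  [0.32,-0.11,0.7],
  [0.32,-0.11,0.87],
  [0.32,-0.11,0.94],
  [0.32,-0.11,0.94],
], gripper=[0,0,0,0,0,0,0,0], twist=[0,0,0,0,0,0,0,0])

```text
time_s: 15.4
eef_pos: [480.2, -327.5, 194.3]
ee_rot: [-0.002, 0.673, 0.739, 0.0]
force: [-0.1, 0.7, 0.3]
grip_width: 0.002
```

Run:
```python
from h import *
s=snap('scene','s11.png'); print(s['eef_pos'],s['force'])
yaw=np.radians(5.312);ex=np.array([np.cos(yaw),np.sin(yaw)]);ey=np.array([-ex[1],ex[0]])
o=np.array([599.9,-97.5]);p=s['eef_pos'][:2];print(p@ex-o[0],p@ey-o[1])
a=cv2.imread('pics/s11.png'); cv2.imwrite('pics/c12.png',cv2.resize(a[100:250,70:210],None,fx=4,fy=4,interpolation=cv2.INTER_CUBIC))
```

```text
[ 480.20842467 -327.4873879   194.29120094] [-0.13562647  0.68424051  0.30114852]
-152.07240920182824 -273.03821567369135
```

View pics/c12.png

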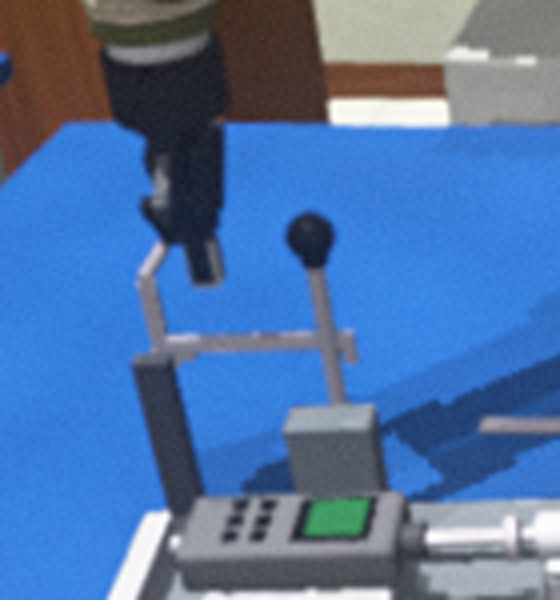

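Emit:
drive_tool([
  [-0.05,0,0],
  [-0.09,0,0],
  [-0.14,0,0.005],
  [-0.185,0,0.015],
  [-0.23,0,0.035],
  [-0.275,0,0.055],
  [-0.31,0,0.085],
  [-0.345,0,0.125],
  [-0.365,0,0.15],
  [-0.38,0,0.18],
  [-0.39,0,0.2],
  [-0.39,0,0.2],
], gripper=[0,0,0,0,0,0,0,0,0,0,0,0], twist=[0,0,0,0,0,0,0,0,0,0,0,0])

```text
time_s: 16.65
eef_pos: [487.1, -405.4, 155.9]
ee_rot: [-0.002, 0.674, 0.739, 0.001]
force: [-0.7, 14.8, 4.4]
grip_width: 0.003
```

Run:
```python
from h import *
s=snap('scene','s12.png'); print(s['eef_pos'],s['force'])
yaw=np.radians(5.312);ex=np.array([np.cos(yaw),np.sin(yaw)]);ey=np.array([-ex[1],ex[0]])
o=np.array([599.9,-97.5]);p=s['eef_pos'][:2];print(p@ex-o[0],p@ey-o[1])
a=cv2.imread('pics/s12.png'); cv2.imwrite('pics/c13.png',cv2.resize(a[100:250,70:210],None,fx=4,fy=4,interpolation=cv2.INTER_CUBIC))
```

```text
[ 487.11601126 -405.39140098  155.92436092] [-0.71108618 14.84137922  4.39138682]
-152.40677413495177 -351.2471551047175
```

View pics/c13.png

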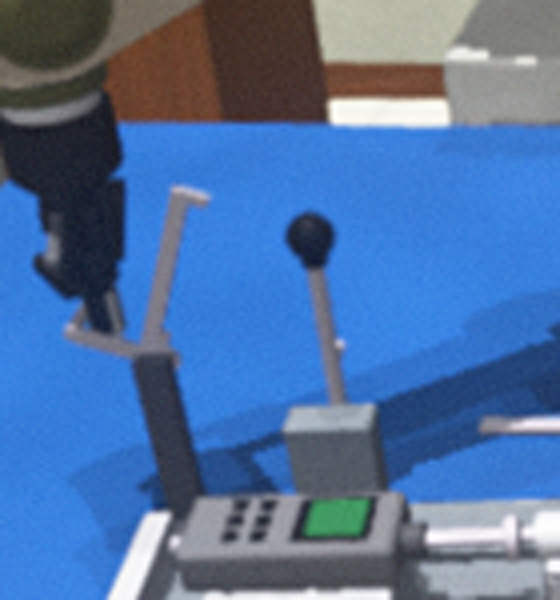

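Emit:
drive_tool([
  [0.03,0,0],
  [0.03,0,-0.15],
  [0.03,0,-0.35],
  [0.03,0,-0.58],
  [0.03,0,-0.8],
  [0.03,0,-1],
  [0.03,0,-1],
], gripper=[0,0,0,0,0,0,0], twist=[0,0,0,0,0,0,0])

```text
time_s: 17.4
eef_pos: [486.9, -402.8, 362.3]
ee_rot: [0.006, 0.674, 0.738, -0.001]
force: [0.4, -0.5, 0.3]
grip_width: -0.0
```

Emit:
drive_tool([
  [0.15,0.05,0],
  [0.35,0.1,0],
  [0.55,0.18,0],
  [0.75,0.215,0],
  [0.785,0.215,0],
  [0.785,0.215,0],
  [0.785,0.215,0],
], gripper=[0.5,1,1,1,1,1,1], twist=[0,0,0,0,0,0,0])

```text
time_s: 18.1
eef_pos: [514.9, -242.6, 355.7]
ee_rot: [0.0, 0.675, 0.738, -0.0]
force: [1.1, -0.4, 0.0]
grip_width: 0.997
```

Run:
```python
from h import *
s=snap('wrist','w13.png'); print(s['eef_pos'],s['force'])
yaw=np.radians(5.312);ex=np.array([np.cos(yaw),np.sin(yaw)]);ey=np.array([-ex[1],ex[0]])
o=np.array([599.9,-97.5]);p=s['eef_pos'][:2];print(p@ex-o[0],p@ey-o[1])
print(proj('w13.png',(515,-239.5,250)))
```

```text
[ 514.88969352 -242.64384907  355.69240333] [ 1.08968096 -0.44336886  0.00273813]
-109.68534397316336 -191.76981350206796
[257.85109761 185.4657483 ]
```

View pics/w13.png

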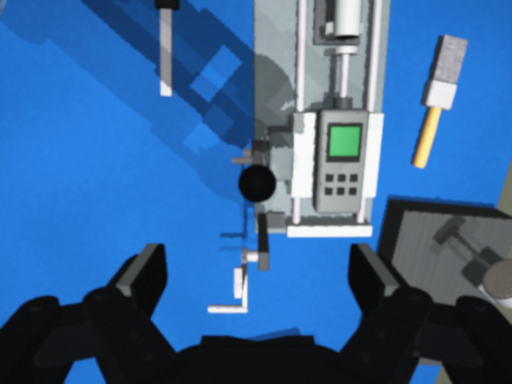

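The knob centre is at (257,183), between the open fingers, and the peg at (228,309) shows the catch over at its stop. I'll lower onto the knob.

Emit:
drive_tool([
  [0.024,0,0.15],
  [0.024,0,0.35],
  [0.024,0,0.5],
  [0.024,0,0.6],
  [0.024,0,0.62],
  [0.024,0,0.62],
], gripper=[1,1,1,1,1,1], twist=[0,0,0,0,0,0])

```text
time_s: 18.75
eef_pos: [514.5, -237.7, 232.0]
ee_rot: [-0.0, 0.675, 0.738, -0.0]
force: [0.9, -0.2, 0.3]
grip_width: 1.0
```

Emit:
drive_tool([
  [0,0,0],
  [0,0,0],
  [0,0,0],
  [0,0,0],
  [0,0,0],
  [0,0,0],
  [0,0,0],
], gripper=[0.7,0.5,0.42,0.35,0.3,0.3,0.3], twist=[0,0,0,0,0,0,0], newtons=40)

```text
time_s: 19.45
eef_pos: [514.2, -236.9, 232.9]
ee_rot: [0.0, 0.674, 0.738, -0.0]
force: [-4.5, -0.0, 6.1]
grip_width: 0.344
```

Run:
```python
from h import *
s=snap('wrist','w14.png'); print(s['eef_pos'],s['force'],s['grip_width'])
snap('scene','s14.png')
yaw=np.radians(5.312);ex=np.array([np.cos(yaw),np.sin(yaw)]);ey=np.array([-ex[1],ex[0]])
o=np.array([599.9,-97.5]);p=s['eef_pos'][:2];print(p@ex-o[0],p@ey-o[1])
a=cv2.imread('pics/s14.png'); cv2.imwrite('pics/c15.png',cv2.resize(a[100:280,70:280],None,fx=3,fy=3,interpolation=cv2.INTER_CUBIC))
```

```text
[ 514.22561591 -236.94346768  232.90703196] [-4.52306894 -0.01825729  6.07142214] 0.34412526250657804
-109.8188332438092 -186.0324336427696
```

View pics/w14.png

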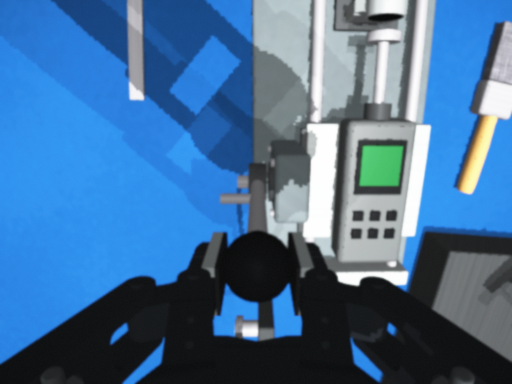

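View pics/c15.png

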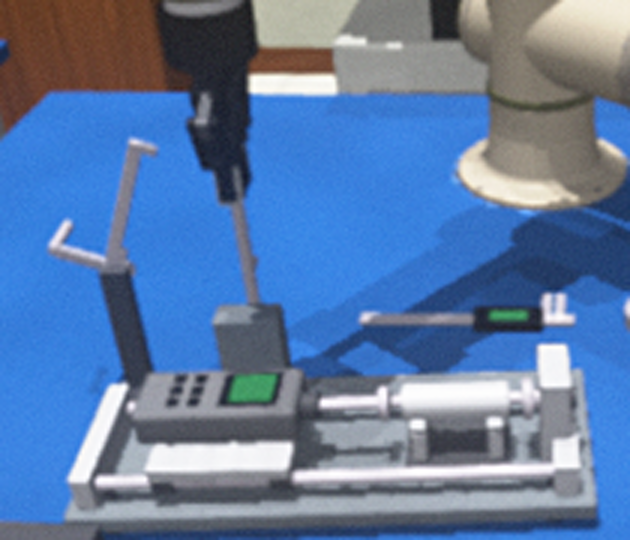

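Emit:
drive_tool([
  [0,-0.003,0],
  [0,-0.003,0.01],
  [0,-0.003,0.025],
  [0,-0.003,0.025],
  [0,-0.003,0.025],
  [0,-0.003,0.025],
  [0,-0.003,0.025],
  [0,-0.003,0.025],
  [0,-0.003,0.025],
], gripper=[0.5,0.5,0.5,0.5,0.4,0.3,0.3,0.3,0.3], twist=[0,0,0,0,0,0,0,0,0], newtons=40)

```text
time_s: 20.45
eef_pos: [514.1, -236.8, 227.2]
ee_rot: [0.0, 0.674, 0.738, 0.0]
force: [1.5, 0.4, 0.6]
grip_width: 0.349
```

Emit:
drive_tool([
  [0.075,0,0.004],
  [0.149,0,0.015],
  [0.222,0,0.034],
  [0.292,0,0.059],
  [0.36,0,0.092],
  [0.424,0,0.131],
  [0.483,0,0.177],
  [0.538,0,0.228],
  [0.538,0,0.228],
], gripper=[0.3,0.3,0.3,0.3,0.3,0.3,0.3,0.3,0.3], twist=[0,0,0,0,0,0,0,0,0])

```text
time_s: 21.35
eef_pos: [504.0, -127.8, 180.6]
ee_rot: [-0.001, 0.674, 0.739, 0.0]
force: [-1.0, -2.0, 7.3]
grip_width: 0.353
```

Run:
```python
from h import *
s=snap('scene','s16.png'); print(s['eef_pos'],s['force'],s['grip_width'])
yaw=np.radians(5.312);ex=np.array([np.cos(yaw),np.sin(yaw)]);ey=np.array([-ex[1],ex[0]])
o=np.array([599.9,-97.5]);p=s['eef_pos'][:2];print(p@ex-o[0],p@ey-o[1])
a=cv2.imread('pics/s16.png'); cv2.imwrite('pics/c16.png',cv2.resize(a[100:280,70:280],None,fx=3,fy=3,interpolation=cv2.INTER_CUBIC))
```

```text
[ 503.99435086 -127.75706513  180.60568604] [-1.01697426 -1.98266992  7.29889581] 0.3532472102877402
-109.89777629376539 -76.36774901823682
```

View pics/c16.png

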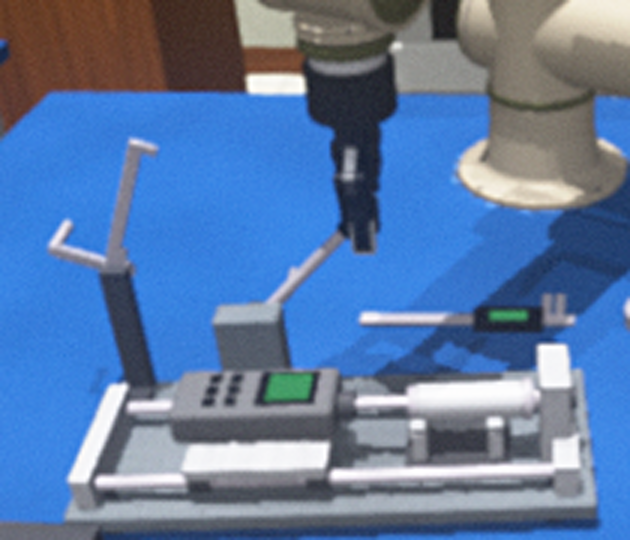

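Emit:
drive_tool([
  [0.027,0,0.027],
  [0.05,0,0.056],
  [0.065,0,0.075],
  [0.074,0,0.09],
  [0.08,0,0.098],
  [0.08,0,0.098],
], gripper=[0.3,0.3,0.3,0.3,0.3,0.3], twist=[0,0,0,0,0,0])

```text
time_s: 22.0
eef_pos: [502.7, -113.1, 162.1]
ee_rot: [0.0, 0.674, 0.739, 0.0]
force: [-1.9, -1.6, 8.3]
grip_width: 0.352
```

Run:
```python
from h import *
s=snap('scene','s17.png'); print(s['eef_pos'],s['force'],s['grip_width'],s['dq'])
snap('wrist','w17.png')
yaw=np.radians(5.312);ex=np.array([np.cos(yaw),np.sin(yaw)]);ey=np.array([-ex[1],ex[0]])
o=np.array([599.9,-97.5]);p=s['eef_pos'][:2];print(p@ex-o[0],p@ey-o[1])
a=cv2.imread('pics/s17.png'); cv2.imwrite('pics/c17.png',cv2.resize(a[100:280,70:280],None,fx=3,fy=3,interpolation=cv2.INTER_CUBIC))
```

```text
[ 502.74540442 -113.11181732  162.07902205] [-1.92799921 -1.58570658  8.31965994] 0.3523781727569564 [-0.00290684 -0.00302736 -0.00376465 -0.00184079  0.00367219 -0.00218527]
-109.78551462593936 -61.669771334134055
```

View pics/c17.png

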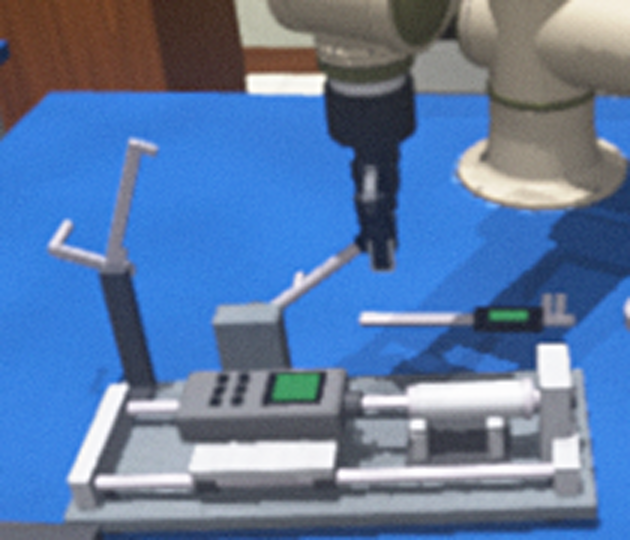

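View pics/w17.png

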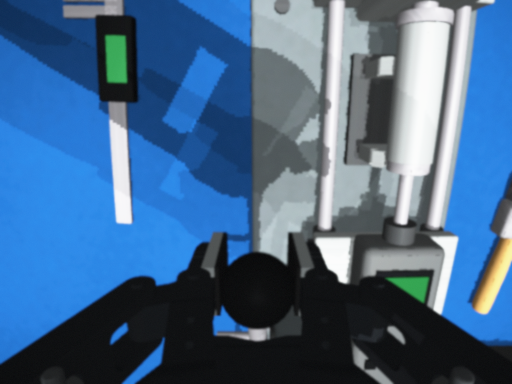

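Emit:
drive_tool([
  [0.004,0,0.006],
  [0.006,0,0.01],
  [0.006,0,0.01],
], gripper=[0.3,0.3,0.3], twist=[0,0,0])

```text
time_s: 22.4
eef_pos: [502.6, -111.8, 160.3]
ee_rot: [0.0, 0.674, 0.738, 0.0]
force: [-3.6, -1.0, 11.8]
grip_width: 0.355
```

Emit:
drive_tool([
  [0.005,0,0.008],
  [0.006,0,0.01],
  [0.006,0,0.01],
  [0.006,0,0.01],
  [0.006,0,0.01],
], gripper=[0.3,0.3,0.3,0.3,0.3], twist=[0,0,0,0,0])

```text
time_s: 22.9
eef_pos: [502.5, -110.7, 158.5]
ee_rot: [0.0, 0.674, 0.738, 0.0]
force: [-2.2, -0.4, 11.9]
grip_width: 0.35
```

Run:
```python
from h import *
snap('scene','s18.png');s=snap('wrist','w18.png');snap('top','t18.png');print(s['force'],s['eef_pos'])
yaw=np.radians(5.312);ex=np.array([np.cos(yaw),np.sin(yaw)]);ey=np.array([-ex[1],ex[0]])
o=np.array([599.9,-97.5])
def c(fn,roi):
  a=cv2.imread('pics/'+fn).astype(int);m=np.zeros(a.shape[:2],bool)
  x0,y0,x1,y1=roi
  g=(a[...,1]>a[...,0]+30)&(a[...,1]>a[...,2]+30); m[y0:y1,x0:x1]=g[y0:y1,x0:x1]
  v,u=np.nonzero(m);return (u.mean(),v.mean()),len(u)
for fn,roi in(('s9.png',(120,200,210,260)),('s14.png',(120,200,210,260)),('s16.png',(120,200,210,260)),('s17.png',(120,200,210,260)),('s18.png',(120,200,210,260)),('top0.png',(310,150,360,185)),('t18.png',(290,130,360,195))):
  uv,n=c(fn,roi);
  for z in(90,110):p=onz(fn,uv,z);print(fn,n,np.round(uv,1),z,(p[:2]@ex-o[0]).round(1),(p[:2]@ey-o[1]).round(1))
```

```text
[-2.75625342  0.06451867 12.02800869] [ 502.49157842 -110.72103116  158.49225152]
s9.png 121 [153.8 229. ] 90 -19.6 -175.6
s9.png 121 [153.8 229. ] 110 6.5 -168.1
s14.png 122 [153.8 229. ] 90 -19.4 -175.5
s14.png 122 [153.8 229. ] 110 6.6 -168.0
s16.png 110 [166.  228.5] 90 -20.0 -143.7
s16.png 110 [166.  228.5] 110 6.0 -137.2
s17.png 110 [168.2 228.5] 90 -19.7 -137.7
s17.png 110 [168.2 228.5] 110 6.3 -131.5
s18.png 111 [168.7 228.5] 90 -19.7 -136.6
s18.png 111 [168.7 228.5] 110 6.4 -130.4
top0.png 102 [334.6 167.1] 90 4.3 -174.0
top0.png 102 [334.6 167.1] 110 -0.4 -169.3
t18.png 15 [326.1 165.2] 90 16.2 -146.6
t18.png 15 [326.1 165.2] 110 11.3 -142.3
```

View pics/w18.png

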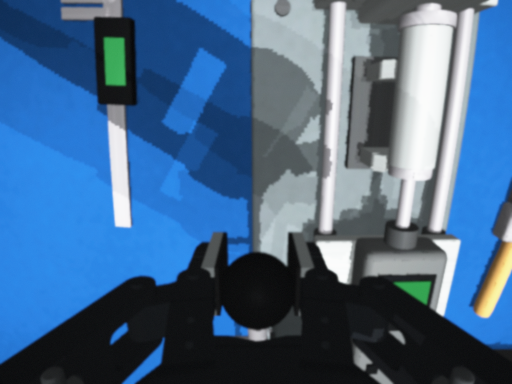

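The gauge carriage has moved 38 mm from rest, which is about 0.95 rad. The knob force is steady at about 12 N, the sleeve is against the anvil and the catch is open. I'm handing in.

Run:
```python
from rig import job,ctrl
print(ctrl.sense()['time_s']); print(job.finish_job())
```

```text
23.05
the job is handed in; nothing more can be done
None
```

The sleeve is loaded in the stand. The catch is open and the gripper is holding the lever at its stop; I handed the job in at 23 s.

- **Sleeve:** I gripped it at 25 N and set it in the two V rests. I let go once the contact force had eased to about 4 N. The pictures afterwards showed it lying straight in both rests.
- **Catch:** I pushed the peg over until it met its stop, with about 15 N reaction at the finger. The last scene pictures I viewed, taken late in the lever pull, showed it still open.
- **Lever:** I took the knob from above, re-gripping once about 5 mm lower because the first grip sat too high. I then pulled it along its arc to the stop.

**Last checks:** the gauge carriage had moved 37–39 mm by the scene camera, which is about 0.95 rad. The force at the tool held steady at about 12 N, and the wrist picture showed the foot pressing the sleeve against the anvil.

**Disagreements:**
- The tool ended about 5–6 mm beyond the ideal end of the arc, so the knob seems to have slipped slightly in the pads. It pressed partly towards the shaft, with about 10 N of the force along the pull.
- The top camera's view of the gauge screen was mostly hidden at the end, so its figure of about 27 mm was not used.
- I did not measure the force between foot and sleeve or the catch angle directly.
- I did not re-measure the other things on the table; I saw none of them touched.

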